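# Release the belly plate from its carving board

## Task

The arched spruce plate is ready to come off its carving board: with a fingertip swing the brass latch out of the slide's notch, hook the fingertip behind the upright lip of the slide and draw the slide right back from the plate to its stop, then push the latch home into the second notch so that the slide is locked open. Push and hook only, never pinch the latch tab or the lip, and leave the plate and the tools round the board lying where they are.

Things in the scene. Friction and masses are not known exactly. Their poses are not given: they have to be found in the camera images.
- carving_board: Wooden carving board fixed to the bench, 225 mm wide (x), 535 mm long (y from -280 to +255 mm), 20 mm thick; origin on the bench surface, z up. The violin plate lies round (0, 55) mm. On a tongue at its -y end (x -45 to +115 mm) a slide runs along y, centred on x = 0, with a brass latch beside it on the +x side. Turned at most 0.25 rad from the world axes.
- plate_slide (a joint): Travel (m) of the dark slide (64 x 90 mm, flat top 33 mm above the bench) along the board's -y, away from the plate: 0 = its brass clip (36 mm above the bench) overlaps the plate's end, 0.050 = drawn back to its stop. 3 N friction, stays where left; with the tooth in a notch it moves only 3 mm. At 0.050 the second notch faces the tooth; below about 0.043 it cannot enter.
- slide_latch (a joint): Swing (rad) of the brass latch about its upright pivot at (45.5, -258) mm on the board: 0 = along the board's y, tooth fully in a notch in the slide's +x side; grows as the tab at its free end swings away from the slide (to the board's +x). Tooth clear of the slide from 0.15; stop at 0.55. Stays where left; about 0.5 N at the tab moves it.
- slide_lip (a point): Middle of the top edge of the lip's inner face (toward the plate: the face to hook), at (0, -205) mm of the board when the slide is at 0. The lip is an upright dark wooden wall with brass facing at the slide's outer (-y) end, 60 mm wide (board's x), 10 mm thick, its top 59 mm above the bench and 26 mm above the slide's flat top, which is free for 65 mm behind it. Axes as the board's.
- latch_tab (a point): Centre of the latch's upright brass thumb tab, 104 mm from the pivot: 28 mm long along the latch (y: away from the pivot), 10 mm thick (x: away from the slide), standing from 29 to 65.5 mm above the bench. At latch 0 its slide-side face is at x = 40 mm of the board: a fingertip over the slide's flat top can push it out, one on its other side, over the board, can push it back.
- belly_plate: Arched light spruce violin plate, 208 x 356 x 16 mm, loose on the board; origin at the centre of its underside, long axis y.
- finger_plane_1: Small brass finger plane, 23 x 48 x 25 mm, loose on the bench, to be left alone; origin at the centre of its underside.
- finger_plane_2: Brass finger plane, 29 x 60 x 31 mm, loose on the bench, to be left alone; origin at the centre of its underside.
- sanding_block: Cork sanding block, 46 x 90 x 27 mm, loose on the bench, to be left alone; origin at the centre of its underside.
- bar_clamp: Iron bar clamp, 92 x 259 x 27 mm, lying loose on the bench to the right, to be left alone; origin at the centre of its underside.
- gouge_2: Gouge with a dark handle, 36 x 284 x 36 mm, lying loose on the bench to the right, to be left alone; origin at the centre of its underside.
- pencil: Yellow pencil, 7 x 154 x 7 mm, lying loose on the bench behind the board, to be left alone; origin at the centre of its underside.

How it is judged:
By the outcome, as a careful person would: the job done as asked, in the order asked, and still so for the second after the job is handed in, with the robot touching nothing.
It also fails if it takes over 42 s, if anything falls off the work surface, if the arm or the gripper's body presses on something with over 40 N, if the wrist force passes 120 N, or if a joint passes its speed limit or range.

## Robot

A 6-joint arm with a two-finger parallel gripper is mounted at the origin on a cart in front of the work surface, level with it; the furniture and walls round the work are solid. World frame = base frame: x ahead of the robot, y to its left, z up, the work surface at z = 0. Lengths are in m, angles in degrees, forces in N, time in s.
With the tool pointing down it reaches from about 0.25 to 0.725 m from the base axis. Payload 9.7 kg.
Tool frame: the origin (TCP) lies on the centre line of the jaws, within the pads' length; the fingertips stand 14 mm ahead of it and the grasp point (between the pads) lies 5 mm behind it; z points along the fingers, y is the line along which they close (so a half turn about z gives the same grasp; the last joint's range is limited). The gripper opens to 85 mm and grips with 20 to 120 N. Pads are 22 mm wide; open, the fingers measure 114 mm over their backs; the gripper's body (76 mm by 85 mm) begins 54 mm behind the grasp point. The pads swing forward as they close: fully open they stand 13 mm farther back than shut.
Start: joints at [-64.458, 4.979, 10.078, 95.1, 0, 90], TCP at [0.237, -0.496, 0.245] pointing down, gripper open.
Joint ranges: [-179.16, 179.16], [-48.56, 103.87], [-65.8, 70.77], [-126.05, 130.52], [-82.76, 87.17], [-180, 180]. Speed limits (degrees/s): [127.2, 127.2, 147.25, 180, 180, 180].

## Interface

Orientations are given as [roll, pitch, yaw] about the fixed x, y, z axes, in that order (R = Rz(yaw) Ry(pitch) Rx(roll)).
In Python, from workcell import bot, camera, get_calibration, ticket gives the robot as it stands. The module is installed in compiled form; this text tells all that it offers.
- The arm moves only by the tool send_rows, never from a script. Its arguments are lists of equal length, an entry for each row: "linear": the shift along the tool's x, y, z in m, a list of three; "twist": the turn, a rotation vector about the tool's x, y, z in units of 10 degrees (1.0 is 10 degrees), a list of three; "gripper": the opening in per cent of the stroke, from 0 (shut) to 100 (fully open). In form: {"linear": [[x, y, z], ...], "twist": [[wx, wy, wz], ...], "gripper": [gripper, ...]}. A call has 1 to 8 rows; each row shifts and turns the commanded pose from where the row before left it, along the tool's axes as they then stand; what a row does not reach is not made up. A row lasts 1/8 s, in which the tool goes at most 62.5 mm and 10.7 degrees, less where a joint would pass 70% of its speed; a pose out of reach is approached as far as the arm can. A call with a gripper value outside its range is refused whole. The fingers move at their own pace and stop on an object; "grip_force" is the grip in N (left out, the last holds). Time passes only in rows, so rows that do not move let the fingers close. It gives the time, the measured TCP pose, the force, the opening and the grip force at its end, in the units of the state.
- bot.get_obs(): the state, without advancing time (a new reading comes with each control period).
- camera(name): name is "scene" or "side" or "wrist"; returns the picture (420x560x3 uint8, red, green, blue); there is no depth.
- get_calibration(name): a dict with "fx", "fy", "cx", "cy" (pixels), "origin" and "orientation" of the camera in the world; the wrist camera has in their place "hand_eye" (4x4, takes a point from camera to tool coordinates, whose origin is the TCP and whose axes are the flange's). Camera axes: x right, y down, z forward; pixel columns grow to the right and rows downward; lengths in m; the calibration is good to about 2 mm. A picture is of the moment at which its call begins: read the wrist's pose just before it. get_calibration takes no time and is no camera call.
- ticket.job_done(): hands the job in; it is judged then, once.
The state is a dict: "time": time; "q": joint angles; "qd": joint speeds; "joint_efforts": joint torques, N m; "ee_pos": TCP position; "tcp_rot": TCP orientation; "wrist_force": force on the tool from outside, world axes, zero at the start; "torque": the same for the moment, N m; "opening": finger opening in m; "grasp_force": force on a finger pad.
Only numpy, scipy, OpenCV 4.12 (cv2) and the standard library are available. Lean on these libraries where they do the work, as an engineer would, in place of code of your own. Each camera call takes 0.05 s, during which the arm holds its last target. There are 200 camera calls.

## Working session

There is one attempt and no reset: what is moved stays moved. The work goes in short steps, Python scripts to look and compute and a tool call to move; the robot and the scene stay as the last step left them, time stands still between calls to the robot, and variables do not carry over. Pictures are saved under pics/ and viewed, at most 10 in all, crops included, and the job is handed in when it is done.

Besides the shell and the picture viewer there is one more tool, called after "Emit:" as a command line: name --argument value ..., lists and objects as JSON in quotes. send_rows: Moves the arm, as the interface text tells. Its arguments: {"type":"object","properties":{"linear":{"type":"array"},"twist":{"type":"array"},"gripper":{"type":"array"},"grip_force":{"type":"number"}},"required":["linear","twist","gripper"]}

```bash
mkdir -p pics; python3 - <<'E'
from workcell import bot,camera,get_calibration
import cv2
o=bot.get_obs();print(o)
for n in("scene","side","wrist"):
    print(n,get_calibration(n))
    cv2.imwrite(f"pics/{n}0.png",cv2.cvtColor(camera(n),cv2.COLOR_RGB2BGR))
E
```

```text
{'time': 0.0, 'q': array([-6.44589360e+01,  5.01172454e+00,  1.00345361e+01,  9.51002684e+01,
       -1.40382060e-03,  8.99991516e+01]), 'qd': array([-0.09126754,  0.08741553,  0.01492073,  0.17174841, -0.0291043 ,
        0.01876502]), 'joint_efforts': array([-2.63185511e-04, -5.20396757e+01,  4.64796853e+01,  1.66086538e-02,
       -3.30932960e-05, -1.36614381e-05]), 'ee_pos': array([ 0.23703834, -0.49606136,  0.24457781]), 'tcp_rot': array([-1.79922543e+02,  1.40267239e-03,  2.55419143e+01]), 'wrist_force': array([ 1.02403793, -0.01838238, -0.00463252]), 'torque': array([0.03161951, 0.01211775, 0.02827782]), 'grasp_force': 0.0, 'opening': 0.08502404212059521}
scene {'fx': 457.01998622738176, 'fy': 457.01998622738176, 'cx': 277.7645381955976, 'cy': 213.63541505558288, 'origin': array([-0.38080942,  0.84384416,  1.09624013]), 'orientation': array([-127.29904694,    0.46680733, -133.69573125])}
side {'fx': 493.6242242579464, 'fy': 493.6242242579464, 'cx': 277.2745514676204, 'cy': 212.61231609188138, 'origin': array([-0.95939657, -0.78285732,  1.0835667 ]), 'orientation': array([-121.24389738,    0.85254014,  -65.82804263])}
wrist {'fx': 330.72351110704074, 'fy': 330.72351110704074, 'cx': 277.0695828174915, 'cy': 210.96968808462475, 'hand_eye': array([[ 2.07215611e-04, -9.56903556e-01, -2.90405823e-01,
         7.53365231e-02],
       [ 9.99999957e-01,  1.38589282e-04,  2.56878547e-04,
        -3.99082671e-05],
       [-2.05560860e-04, -2.90405864e-01,  9.56903544e-01,
        -1.29425468e-01],
       [ 0.00000000e+00,  0.00000000e+00,  0.00000000e+00,
         1.00000000e+00]])}
```

View pics/scene0.png

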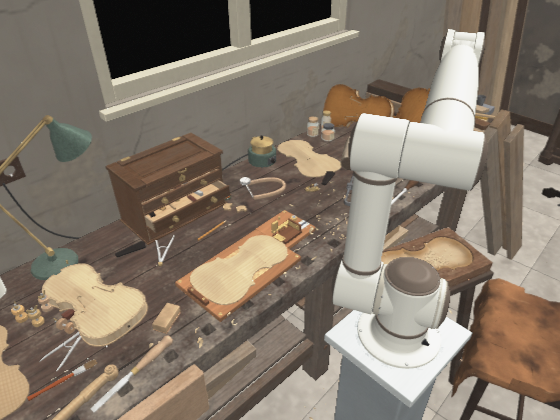

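View pics/side0.png

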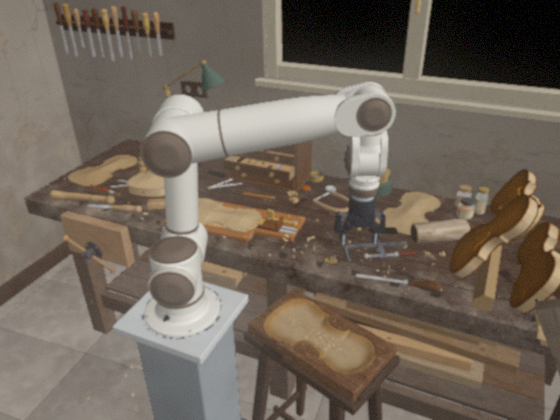

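The scene picture shows the board at about (180–315, 212–318) with its slide end near (290, 230). In the side picture the slide end is near (290, 225). I'll enlarge both.

```bash
python3 - <<'E'
import cv2,numpy as np
a=cv2.imread("pics/scene0.png")[205:325,172:322]; b=cv2.imread("pics/side0.png")[190:250,185:315]
a=cv2.resize(a,None,fx=5,fy=5,interpolation=cv2.INTER_CUBIC)
b=cv2.resize(b,None,fx=6,fy=6,interpolation=cv2.INTER_CUBIC)
cv2.imwrite("pics/a.png",a);cv2.imwrite("pics/b.png",b)
E
```

```text
(no output)
```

View pics/a.png

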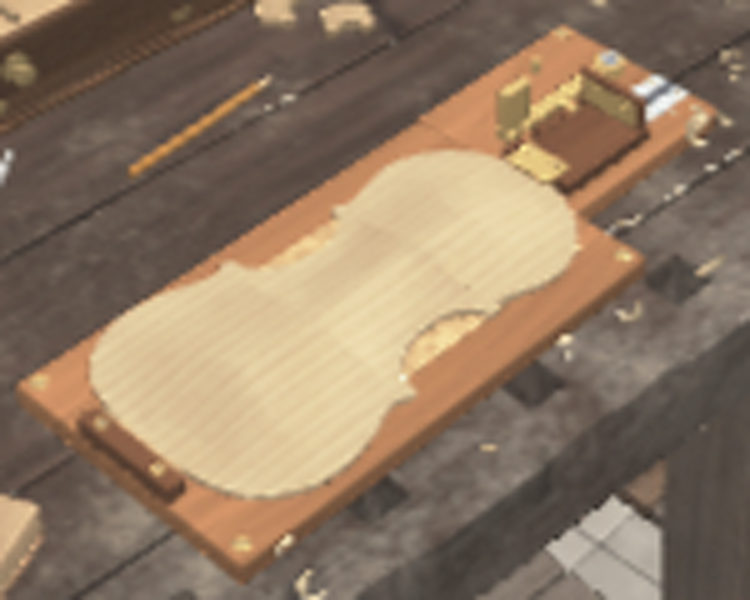

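The crop shows the board's top corners: (+112.5, 255) at about (176, 282), (-112.5, 255) at about (220.5, 318), (115, -280) at about (284.5, 210.6) and (-45, -280) at about (315, 226). The latch tab stands at about (274.5, 224.5) and the lip at about (294, 224).

```bash
cat > h.py <<'E'
import numpy as np,cv2
from scipy.spatial.transform import Rotation as R
from scipy.optimize import least_squares
from workcell import bot,camera,get_calibration
def cam(name,obs=None):
    c=get_calibration(name)
    if name!="wrist": return c,np.array(c["origin"]),R.from_euler("xyz",c["orientation"],degrees=True).as_matrix()
    T=np.array(c["hand_eye"]);r=R.from_euler("xyz",obs["tcp_rot"],degrees=True).as_matrix()
    return c,obs["ee_pos"]+r@T[:3,3],r@T[:3,:3]
def ray(px,z,C):
    c,o,r=C;d=r@np.array([(px[0]-c["cx"])/c["fx"],(px[1]-c["cy"])/c["fy"],1]);return o+d*(z-o[2])/d[2]
def proj(p,C):
    c,o,r=C;q=(np.asarray(p)-o)@r;return np.c_[q[:,0]/q[:,2]*c["fx"]+c["cx"],q[:,1]/q[:,2]*c["fy"]+c["cy"]]
def world(b,P):
    b=np.asarray(b);P=np.atleast_2d(P)/1000;c,s=np.cos(b[2]),np.sin(b[2])
    return np.c_[b[0]+c*P[:,0]-s*P[:,1],b[1]+s*P[:,0]+c*P[:,1],P[:,2]]
def fit(B,px,C,b0):
    f=least_squares(lambda b:(proj(world(b,B),C)-px).ravel(),b0);return f.x,f.fun.reshape(-1,2)
E
python3 - <<'E'
from h import *
C=cam("scene")
px=[(176,282),(220.6,319),(284.6,210.6),(315,226),(301,256.6)]
for p in px: print(ray(p,.02,C).round(3))
B=[(112.5,255,20),(-112.5,255,20),(115,-280,20),(-45,-280,20)]
b,r=fit(B,px[:4],C,[.5,0,0]);print(b,r.round(1))
print(world(b,[(0,-205,59),(45,-154,65)]),proj(world(b,[(0,-205,59),(45,-154,65)]),C))
E
```

```text
[0.613 0.365 0.02 ]
[0.391 0.355 0.02 ]
[ 0.642 -0.159  0.02 ]
[ 0.494 -0.173  0.02 ]
[ 0.413 -0.014  0.02 ]
[0.51758855 0.10729647 0.06236912] [[-1.2  0.4]
 [ 0.3  0.1]
 [-0.2 -1.5]
 [ 1.1  0.2]]
[[ 0.53036593 -0.09730494  0.059     ]
 [ 0.57209968 -0.04359931  0.065     ]] [[294.03881721 222.27101771]
 [275.49244255 222.27925499]]
```

Emit:
send_rows --linear '[[0,0,0],[0,0,0],[0,0,0],[0.037,-0.044,0.005],[0.037,-0.044,0.005],[0.037,-0.044,0.005],[0.037,-0.044,0.005],[0.037,-0.044,0.005]]' --twist '[[0,0,0.732],[0,0,0.732],[0,0,0.732],[0,0,0],[0,0,0],[0,0,0],[0,0,0],[0,0,0]]' --gripper '[0,0,0,0,0,0,0,0]'

```text
time: 1.15
ee_pos: [0.4088, -0.2635, 0.22]
tcp_rot: [180.0, -0.0, 3.6]
wrist_force: [0.9, -1.0, 0.6]
opening: 0.0002
grasp_force: 0.0
```

Emit:
send_rows --linear '[[0.037,-0.044,0.005],[0.037,-0.044,0.005],[0.037,-0.044,0.005],[0.037,-0.044,0.005],[0,0,0],[0,0,0]]' --twist '[[0,0,0],[0,0,0],[0,0,0],[0,0,0],[0,0,0],[0,0,0]]' --gripper '[0,0,0,0,0,0]'

```text
time: 1.9
ee_pos: [0.5445, -0.0802, 0.2]
tcp_rot: [180.0, 0.1, 3.6]
wrist_force: [0.0, -0.4, 0.0]
opening: -0.0001
grasp_force: 0.0
```

```bash
python3 - <<'E'
from h import *
import pickle
o=bot.get_obs();im=camera("wrist");pickle.dump(o,open("o1.pkl","wb"))
cv2.imwrite("pics/w1.png",cv2.resize(cv2.cvtColor(im,cv2.COLOR_RGB2BGR),(800,600),interpolation=cv2.INTER_CUBIC))
print(o["time"],o["ee_pos"],o["tcp_rot"],o["opening"],o["wrist_force"],o["q"])
b=[.5176,.1073,.0624]
P=[(115,-280,20),(-45,-280,20),(0,-205,59),(45,-154,65.5)]
print(proj(world(b,P),cam("wrist",o))*800/560)
E
```

```text
1.9 [ 0.54449346 -0.08023701  0.20000093] [1.79995761e+02 5.17089315e-02 3.62039147e+00] -6.524667044379411e-05 [ 0.03747746 -0.42797873  0.00799763] [-8.37548922e+00  4.36257479e+00  4.39768845e+00  9.00848124e+01
 -1.48935022e-02  1.68004124e+02]
[[545.83636163 115.81083707]
 [524.76802933 357.18913016]
 [423.31421872 314.40524343]
 [334.69542611 242.07169415]]
```

View pics/w1.png

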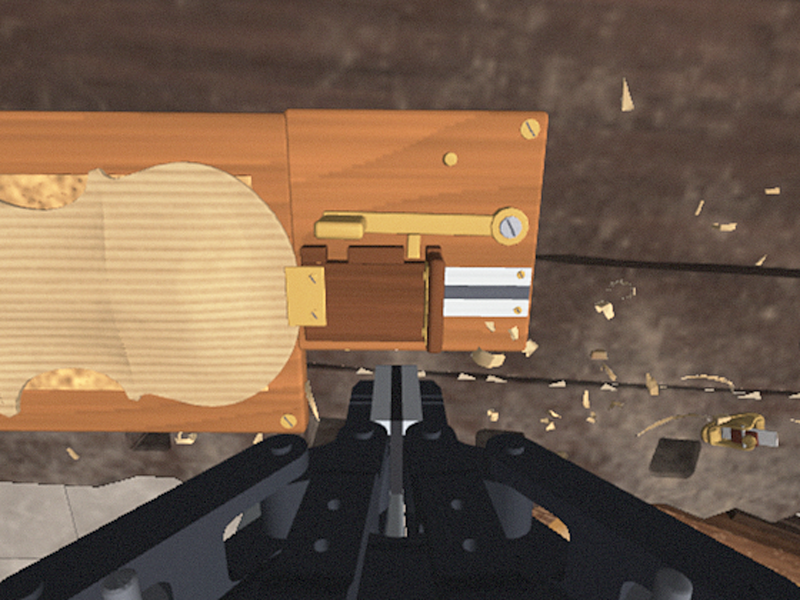

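The wrist picture (800-wide scale) shows tongue corners at (548, 112) and (530, 352), lip top inner edge at x≈429 from y≈248 to 350, the tab top at about (315–364, 215–232), and the tooth in the notch by the lip at (414, 246). The closed fingertips sit at about (394, 370).

```bash
python3 - <<'E'
from h import *
import pickle
o=pickle.load(open("o1.pkl","rb"));C=cam("wrist",o)
B=[(115,-280,20),(-45,-280,20),(30,-205,59),(-30,-205,59)]
px=np.array([(548,112),(530,352),(429.5,248),(429.5,350)])*.7
b,r=fit(B,px,C,[.5176,.1073,.0624]);print(b,(r/.7).round(1))
print(proj(world(b,[(40,-168,65.5),(50,-140,65.5),(45.5,-258,30)]),C)/.7)
for n,P in dict(start=(10,-158,0),pushed=(60,-160,0),hook0=(0,-180,0),hookend=(0,-240,0),outer=(100,-165,0),home=(61,-154,0)).items(): print(n,world(b,P).round(4))
t=(-0.011,.011);print([ (proj([o["ee_pos"]+[dx,dy,-.014]],C)/.7).round() for dx in t for dy in(-.007,.007)])
E
```

```text
[0.52549205 0.10518409 0.05473764] [[ 4.4 -6. ]
 [-1.4 -2.1]
 [-0.2  7.3]
 [-3.   1. ]]
[[364.71289522 239.52602276]
 [314.07734862 221.17057206]
 [510.97224392 222.73022048]]
start [[ 0.5441 -0.052   0.    ]]
pushed [[ 0.5942 -0.0513  0.    ]]
hook0 [[ 0.5353 -0.0745  0.    ]]
hookend [[ 0.5386 -0.1345  0.    ]]
outer [[ 0.6344 -0.0541  0.    ]]
home [[ 0.5948 -0.0452  0.    ]]
[array([[415., 421.]]), array([[375., 419.]]), array([[420., 363.]]), array([[378., 360.]])]
```

Emit:
send_rows --linear '[[0,-0.024,0.03],[0,0,0.045],[0,0,0.04],[0,0,0.029],[0,0,0],[0,0,0]]' --twist '[[0,0,0],[0,0,0],[0,0,0],[0,0,0],[0,0,0],[0,0,0]]' --gripper '[0,0,0,0,0,0]'

```text
time: 2.7
ee_pos: [0.5437, -0.0571, 0.058]
tcp_rot: [180.0, -0.1, 3.5]
wrist_force: [-0.3, 0.3, 0.5]
opening: -0.0001
grasp_force: 0.0
```

```bash
python3 - <<'E'
from h import *
o=bot.get_obs();im=camera("wrist")
cv2.imwrite("pics/w2.png",cv2.resize(cv2.cvtColor(im,cv2.COLOR_RGB2BGR),(800,600),interpolation=cv2.INTER_CUBIC))
print(o["time"],o["ee_pos"],o["wrist_force"])
E
```

```text
2.7 [ 0.54370209 -0.0571024   0.05796402] [-0.30585087  0.34026383  0.48483529]
```

View pics/w2.png

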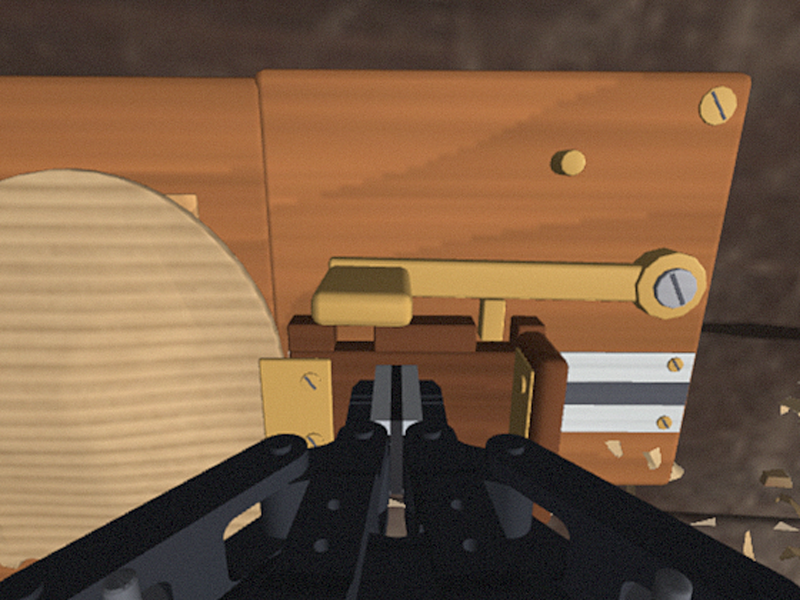

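The fingertip hangs over the slide's flat top, clear of the tab (inner face at row ≈322) and the clip. I'll push the tab outward.

Emit:
send_rows --linear '[[0.008,-0.002,0.003],[0.007,0,0],[0.006,0,0],[0.006,0,0],[0.006,0,0],[0.006,0,0],[0.006,0,0],[0,0,0]]' --twist '[[0,0,0],[0,0,0],[0,0,0],[0,0,0],[0,0,0],[0,0,0],[0,0,0],[0,0,0]]' --gripper '[0,0,0,0,0,0,0,0]'

```text
time: 3.75
ee_pos: [0.5884, -0.0514, 0.0532]
tcp_rot: [-180.0, -0.0, 3.6]
wrist_force: [-0.4, 0.6, -0.3]
opening: -0.0
grasp_force: 0.0
```

Emit:
send_rows --linear '[[0.004,0,0],[0.004,0,0],[0,0,0]]' --twist '[[0,0,0],[0,0,0],[0,0,0]]' --gripper '[0,0,0]'

```text
time: 4.12
ee_pos: [0.5963, -0.0509, 0.0533]
tcp_rot: [-180.0, -0.0, 3.6]
wrist_force: [0.6, -0.1, 0.8]
opening: -0.0001
grasp_force: 0.0
```

Emit:
send_rows --linear '[[-0.02,0,0],[-0.03,0,0],[-0.01,0.015,0],[0,0.005,0],[0,0,0]]' --twist '[[0,0,0],[0,0,0],[0,0,0],[0,0,0],[0,0,0]]' --gripper '[0,0,0,0,0]'

```text
time: 4.75
ee_pos: [0.5381, -0.0752, 0.0534]
tcp_rot: [180.0, -0.0, 3.5]
wrist_force: [-0.2, 0.4, 0.4]
opening: 0.0001
grasp_force: 0.0
```

```bash
python3 - <<'E'
from h import *
o=bot.get_obs();im=camera("wrist")
cv2.imwrite("pics/w3.png",cv2.resize(cv2.cvtColor(im,cv2.COLOR_RGB2BGR),(800,600),interpolation=cv2.INTER_CUBIC))
print(o["time"],o["ee_pos"],o["wrist_force"])
E
```

```text
4.75 [ 0.53812576 -0.07523321  0.05341986] [-0.21684469  0.38959763  0.3661737 ]
```

View pics/w3.png

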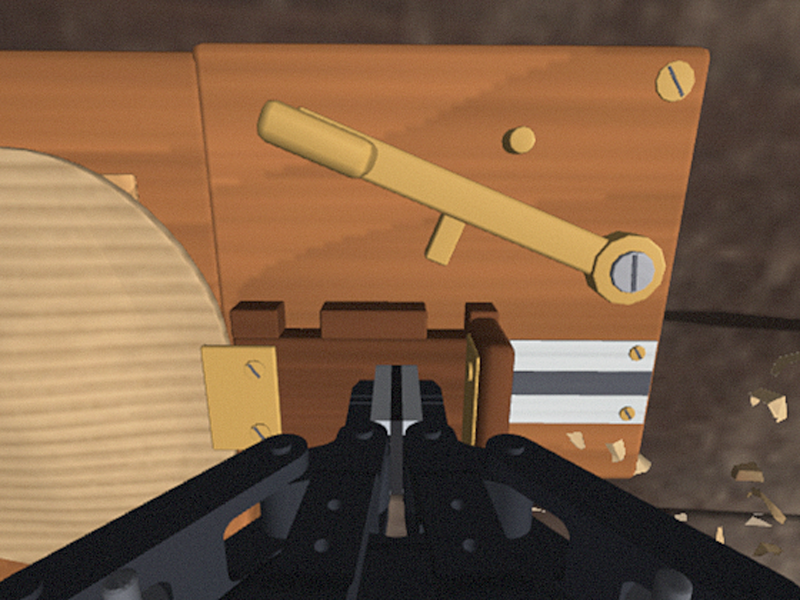

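The latch is swung well out (about 0.4 rad), its tooth at (440, 240) clear of the slide, and the fingertip stands between clip and lip. I'll draw the slide.

Emit:
send_rows --linear '[[0,0.006,0],[0,0.006,0],[0,0.007,0],[0,0.007,0],[0,0.007,0],[0,0.007,0],[0,0.007,0],[0,0,0]]' --twist '[[0,0,0],[0,0,0],[0,0,0],[0,0,0],[0,0,0],[0,0,0],[0,0,0],[0,0,0]]' --gripper '[0,0,0,0,0,0,0,0]'

```text
time: 5.8
ee_pos: [0.5402, -0.1224, 0.0533]
tcp_rot: [179.9, 0.0, 3.5]
wrist_force: [-0.0, -0.6, -0.4]
opening: -0.0002
grasp_force: 0.0
```

Emit:
send_rows --linear '[[0,0.004,0],[0,0.004,0],[0,0.003,0],[0,0,0]]' --twist '[[0,0,0],[0,0,0],[0,0,0],[0,0,0]]' --gripper '[0,0,0,0]'

```text
time: 6.3
ee_pos: [0.541, -0.1329, 0.0533]
tcp_rot: [180.0, 0.0, 3.6]
wrist_force: [-0.3, 1.0, 0.3]
opening: -0.0
grasp_force: 0.4
```

Emit:
send_rows --linear '[[0,0.003,0],[0,0.003,0],[0,0,0]]' --twist '[[0,0,0],[0,0,0],[0,0,0]]' --gripper '[0,0,0]'

```text
time: 6.68
ee_pos: [0.5411, -0.1355, 0.0532]
tcp_rot: [-179.6, 0.0, 3.7]
wrist_force: [-2.2, 20.4, 4.0]
opening: -0.0001
grasp_force: 10.2
```

Emit:
send_rows --linear '[[0,0.002,0],[0,0,0]]' --twist '[[0,0,0],[0,0,0]]' --gripper '[0,0]'

```text
time: 6.92
ee_pos: [0.5411, -0.1358, 0.0531]
tcp_rot: [-179.4, 0.0, 3.8]
wrist_force: [-3.2, 29.3, 6.6]
opening: 0.0003
grasp_force: 15.0
```

```bash
python3 - <<'E'
from h import *
o=bot.get_obs();im=camera("wrist")
cv2.imwrite("pics/w4.png",cv2.resize(cv2.cvtColor(im,cv2.COLOR_RGB2BGR),(800,600),interpolation=cv2.INTER_CUBIC))
print(o["time"],o["ee_pos"],o["wrist_force"])
E
```

```text
6.925 [ 0.54107817 -0.13584218  0.05314092] [-3.19490092 29.34007667  6.60510215]
```

View pics/w4.png

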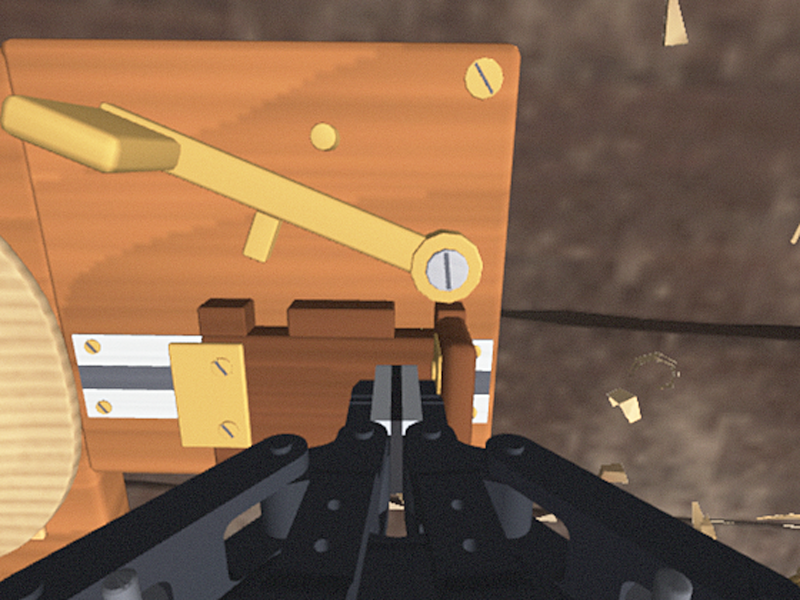

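The slide is at its stop (lip at the end of the rail, 29 N on contact), the second notch at (270, 315) faces the tooth, and the plate has not moved. I'll back off, lift over the tab and come down outside it.

Emit:
send_rows --linear '[[0,-0.008,0],[0,-0.004,-0.025],[0,0,-0.025],[0.039,-0.025,0],[0.039,-0.025,0],[0.04,-0.025,0],[0,0,0],[0,0,0]]' --twist '[[0,0,0],[0,0,0],[0,0,0],[0,0,0],[0,0,0],[0,0,0],[0,0,0],[0,0,0]]' --gripper '[0,0,0,0,0,0,0,0]'

```text
time: 7.98
ee_pos: [0.6537, -0.0467, 0.1029]
tcp_rot: [180.0, 0.0, 3.6]
wrist_force: [0.3, 0.1, -0.9]
opening: 0.0002
grasp_force: 0.0
```

```bash
python3 - <<'E'
from h import *
o=bot.get_obs();im=camera("wrist")
cv2.imwrite("pics/w5.png",cv2.resize(cv2.cvtColor(im,cv2.COLOR_RGB2BGR),(800,600),interpolation=cv2.INTER_CUBIC))
print(o["time"],o["ee_pos"],o["tcp_rot"],o["wrist_force"])
b=np.array([.5255,.1052,.0547]);d=o["ee_pos"][:2]-b[:2];c,s=np.cos(b[2]),np.sin(b[2]);print(c*d[0]+s*d[1],c*d[1]-s*d[0])
C=cam("wrist",o)
for a in (.3,.35,.4,.45,.5): # slide-side & outer far ends of tab top
  R2=lambda u,v:(45.5+v*np.cos(a)+u*np.sin(a),-258+u*np.cos(a)-v*np.sin(a),65.5)
  print(a,(proj(world(b,[R2(90,4.5),R2(118,4.5)]),C)/.7).round().tolist(),R2(118,4.5))
E
```

```text
7.975 [ 0.65371064 -0.04670225  0.10294883] [1.79962849e+02 3.07758301e-02 3.58581683e+00] [ 0.31662788  0.07503611 -0.8525461 ]
0.11971396910877653 -0.1586846837972622
0.3 [[432.0, 460.0], [366.0, 442.0]] (np.float64(84.67039858710329), np.float64(-146.60013521315452), 65.5)
0.35 [[436.0, 451.0], [371.0, 430.0]] (np.float64(90.18911848755647), np.float64(-148.69706001755884), 65.5)
0.4 [[441.0, 442.0], [377.0, 418.0]] (np.float64(95.59613886543374), np.float64(-151.0671852480485), 65.5)
0.45 [[446.0, 434.0], [384.0, 406.0]] (np.float64(100.87794498571222), np.float64(-153.7045868258847), 65.5)
0.5 [[452.0, 425.0], [391.0, 395.0]] (np.float64(106.02133508380263), np.float64(-156.60267262065491), 65.5)
```

View pics/w5.png

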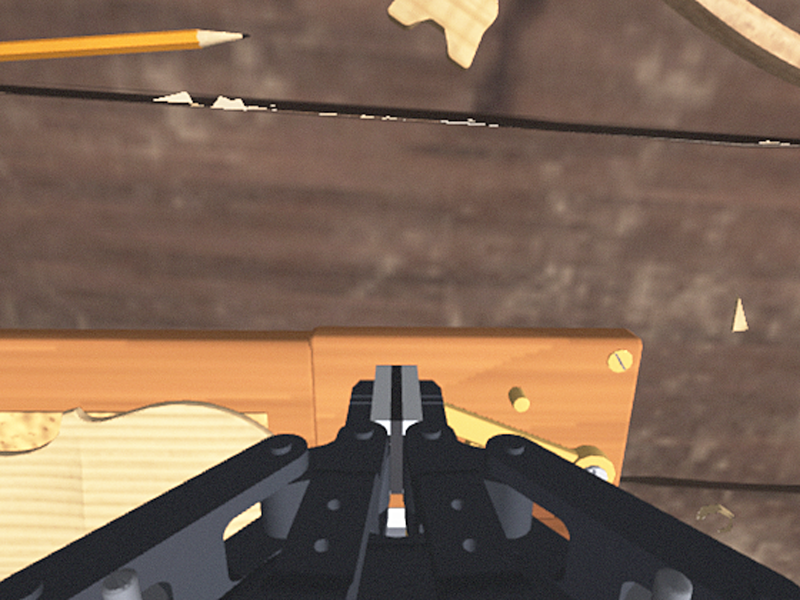

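The tip is above the board outside the tab (board x ≈ 120, y ≈ -159), with nothing beneath it. I'll lower it and push the latch home.

Emit:
send_rows --linear '[[0,0,0.025],[0,0,0.025],[0,0,0],[-0.008,0,0],[-0.008,0,0],[-0.008,0,0],[-0.008,0,0],[0,0,0]]' --twist '[[0,0,0],[0,0,0],[0,0,0],[0,0,0],[0,0,0],[0,0,0],[0,0,0],[0,0,0]]' --gripper '[0,0,0,0,0,0,0,0]'

```text
time: 9.02
ee_pos: [0.6214, -0.0483, 0.0536]
tcp_rot: [180.0, -0.0, 3.6]
wrist_force: [0.3, -0.1, 0.3]
opening: 0.0001
grasp_force: 0.0
```

Emit:
send_rows --linear '[[-0.007,0,0],[-0.007,0,0],[-0.006,0,0],[-0.006,0,0],[0,0,0]]' --twist '[[0,0,0],[0,0,0],[0,0,0],[0,0,0],[0,0,0]]' --gripper '[0,0,0,0,0]'

```text
time: 9.65
ee_pos: [0.5955, -0.05, 0.0533]
tcp_rot: [180.0, 0.0, 3.6]
wrist_force: [0.4, -0.5, 1.5]
opening: -0.0
grasp_force: 0.0
```

Emit:
send_rows --linear '[[-0.004,0,0],[-0.003,0,0],[0,0,0]]' --twist '[[0,0,0],[0,0,0],[0,0,0]]' --gripper '[0,0,0]'

```text
time: 10.02
ee_pos: [0.5917, -0.0503, 0.0536]
tcp_rot: [180.0, -0.3, 3.6]
wrist_force: [15.2, 0.2, -7.3]
opening: 0.0001
grasp_force: 7.5
```

Emit:
send_rows --linear '[[0.02,0,0],[0.03,0,0],[0,0,-0.05],[0,0,-0.05],[-0.03,0.01,-0.04],[-0.03,0.02,0],[0,0,0],[0,0,0]]' --twist '[[0,0,0],[0,0,0],[0,0,0],[0,0,0],[0,0,0],[0,0,0],[0,0,0],[0,0,0]]' --gripper '[0,0,0,0,0,0,0,0]'

```text
time: 11.02
ee_pos: [0.581, -0.0809, 0.1931]
tcp_rot: [-180.0, 0.0, 3.6]
wrist_force: [-0.1, 0.9, -0.6]
opening: 0.0001
grasp_force: 0.0
```

```bash
python3 - <<'E'
from h import *
o=bot.get_obs();im=camera("wrist")
cv2.imwrite("pics/w6.png",cv2.resize(cv2.cvtColor(im,cv2.COLOR_RGB2BGR),(800,600),interpolation=cv2.INTER_CUBIC))
print(o["time"],o["ee_pos"],o["wrist_force"])
E
```

```text
11.025 [ 0.58100388 -0.08086501  0.19307686] [-0.11793555  0.86561036 -0.60131173]
```

View pics/w6.png

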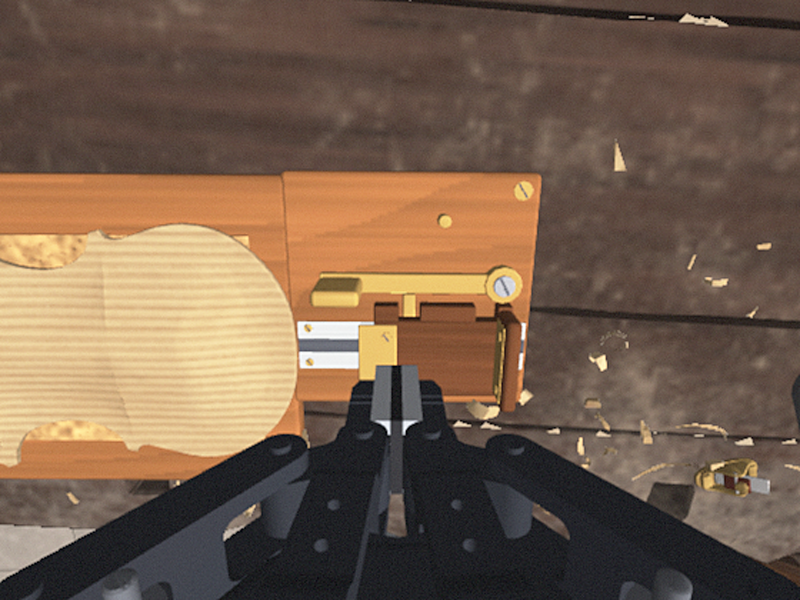

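The tooth at (409, 305) is in the second notch, the latch lies along y, the slide is at its stop, and the plate is undisturbed. The robot is clear, so I'm handing in.

```bash
python3 -c "
from workcell import ticket
print(ticket.job_done())"
```

```text
the job is handed in; nothing more can be done
None
```

The slide is drawn back to its stop and locked open with the latch in the second notch; the last picture shows the plate undisturbed, the arm went near none of the tools, and the job was handed in at about 11 s (no verdict was returned).

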